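# Reset the kettle stand's tripped cutout

### The arm

A 7-joint arm with a two-finger parallel gripper is mounted at the origin on the work surface. World frame = base frame: x ahead of the robot, y to its left, z up, the work surface at z = 0. Lengths are in m, angles in rad, forces in N, time in s.
With the tool pointing down it reaches from about 0.425 to 0.925 m from the base axis. Payload 6.8 kg.
Tool frame: the origin (TCP) lies at the very end of the fingers, on their centre line; the grasp point (between the pads) lies 19 mm behind it; z points along the fingers, y is the direction in which the jaws open and shut (so a half turn about z gives the same grasp; the last joint's range is limited). The gripper opens to 85 mm and grips with 20 to 120 N. Pads are 22 mm wide; open, the fingers measure 114 mm over their backs; the gripper's body (76 mm by 85 mm) begins 54 mm behind the grasp point. The pads swing forward as they close: fully open they stand 13 mm farther back than shut.
Start: joints at [-1.212, 0.477, 0.022, 1.555, -0.011, 1.109, -0.083], TCP at [0.304, 0.603, 0.231] pointing down, gripper open.
Joint ranges: [-2.96, 2.96], [-0.34, 2.1], [-1.41, 1.46], [0.24, 2.44], [-1.37, 4.51], [0.17, 1.92], [-2.96, 2.96]. Speed limits (rad/s): [2.39, 2.39, 3.14, 3.14, 3.14, 3.14, 3.14].

### API

Orientations are given as a unit quaternion [x, y, z, w].
In Python, from bench import r gives the robot as it stands.
- The arm moves only by the tool drive_tool, never from a script. Its argument "targets" is one flat list of numbers, 7 for each row, row after row: the turn, a rotation vector about the tool's x, y, z in rad, then the shift along the tool's x, y, z in mm, then the opening, from 0 (shut) to 1 (fully open). In form: [rx, ry, rz, dx, dy, dz, grip, rx, ry, rz, dx, dy, dz, grip, ...]. A call has 1 to 12 rows; each row shifts and turns the commanded pose from where the row before left it, along the tool's axes as they then stand; what a row does not reach is not made up. A row lasts 1/8 s, in which the tool goes at most 62.5 mm and 10.7 degrees, less where a joint would pass 70% of its speed; a pose out of reach is approached as far as the arm can. A call with a gripper value outside its range is refused whole. The fingers move at their own pace and stop on an object; "force" is the grip in N (left out, the last holds). Time passes only in rows, so rows that do not move let the fingers close. It gives the time, the measured TCP pose, the force and the opening at its end, in the units of the state.
- r.read_state(): the state, without advancing time (a new reading comes with each control period).
- r.grab_frame(name): name is "scene" or "top"; returns (picture, depth): 384x512x3 uint8, red, green, blue; 384x512 float32, m along the optical axis (not along the pixel's ray), 0 where there is no reading.
- r.calibration(name): a dict with "fovy" (degrees; the focal length in pixels is half the picture's height over the tangent of half this angle, whatever the lens; pixels are square), "cx", "cy" (the principal point, pixels), "dist" ([k1, k2, p1, p2, k3] as OpenCV has them; the pictures are not rectified), "view" (4x4, takes a point from world to camera coordinates). Camera axes: x right, y down, z forward; pixel columns grow to the right and rows downward; lengths in m; the calibration is good to about 2 mm. A picture is of the moment at which its call begins. calibration takes no time and is no camera call.
- r.sign_off(): hands the job in, once; it reports no verdict.
The state is a dict: "clock": time; "q": joint angles; "qvel": joint speeds; "joint_torque": joint torques, N m; "tool_pos": TCP position; "orientation": TCP orientation; "ft_force": force on the tool from outside, world axes, zero at the start; "torque": the same for the moment, N m; "opening": opening from 0.0 (shut) to 1.0 (fully open).
Only numpy, scipy, OpenCV 4.12 (cv2) and the standard library are available. Lean on these libraries where they do the work, as an engineer would, in place of code of your own. Each camera call takes 0.05 s, during which the arm holds its last target. There are 200 camera calls.

### The job

The kettle stand's cutout has tripped and its orange lever is stuck midway. Reset it: push the lever fully to the off side (red mark) and keep it pressed hard against its stop with about 18 N for a good second; then throw it all the way over to on (green mark), press it home against that stop just as firmly for a moment, and leave it there, hands off. Never push or squeeze the lever with more than 25 N, and leave the kettle on its stand and everything else on the counter where it is.

Things in the scene. Friction and masses are not known exactly. Their poses are not given: they have to be found in the camera images.
- stand: Black power stand fixed to the counter, 180 (x) by 370 (y) by 30 mm high, turned up to 0.35 rad about z. Kettle on its +y half, trip lever on its -y half. Origin at counter level, 10 mm towards +y from the slab's middle; x points from the off side (red mark) to the on side (green mark), z up.
- lever_pivot (a point): Nominal place of the lever's hinge axis (along the stand's y): at (0, -130, 50) mm in the stand's frame, between grey cheeks 62 mm high. The true hinge sits an unknown -10..10 mm from it along the stand's x. The lever swings between rigid stops 0.5 rad either side of upright (bar 36 mm either side of the true hinge), so the stops must be felt. It starts 0.4 to 0.65 rad from the off stop.
- lever_bar: Orange grip bar at the lever's end, origin at its centre: diameter 26 mm, 50 mm long along the stand's y, 75 mm from the hinge; link-guided, it never tilts. 115 to 125 mm above the counter. Push the bar itself along the stand's x with shut fingers pointing down, tips 100 mm above the counter. Moving takes 5 to 7 N midway, up to 11 N near a stop; at a stop it rises steeply. Stays where left.
- kettle_mid (a point): Brushed steel cordless kettle, empty, 0.8 kg, 140 mm wide and 192 mm high, loose on the stand; this point is on its axis 85 mm above its underside. Not to be moved.
- cup_mid (a point): Empty white ceramic cup, 80 mm wide, 85 mm high; point at its centre. Bystander.
- saucer: Yellow melamine saucer, 140 mm wide, 18 mm high; origin under its centre. Bystander.
- stick: Wooden stirring stick 180 by 12 by 6 mm lying flat; origin under its centre. Bystander.
- jar_mid (a point): Glass sugar jar with clamp latch, 90 mm wide, 115 mm high; point at its centre. Bystander.
- tin_mid (a point): Green tea tin, 74 mm wide, 110 mm high; point at its centre. Bystander.
- syrup_mid (a point): Amber syrup bottle, 66 mm wide, 200 mm high; point at its centre. Bystander.
Things that resemble listed ones, but are neither listed nor needed, are in the scene too. Leave any blue look-alike of the part that bears kettle_mid alone.

How it is judged:
By the outcome, as a careful person would: the job done as asked, in the order asked, and still so for the second after the job is handed in, with the robot touching nothing.
It also fails if it takes over 64 s, if anything falls off the work surface, if the arm or the gripper's body presses on something with over 40 N, if the wrist force passes 120 N, or if a joint passes its speed limit or range.

## Working session

There is one attempt and no reset: what is moved stays moved. The work goes in short steps, Python scripts to look and compute and a tool call to move; the robot and the scene stay as the last step left them, time stands still between calls to the robot, and variables do not carry over. Pictures are saved under pics/ and viewed, about 8 in all and at most 12, crops included, and the job is handed in when it is done.

Besides the shell and the picture viewer there is one more tool, called by a JSON object that holds its "fn" and its "kwargs", one argument or row to a line. drive_tool: Moves the arm, as the interface text tells. Its arguments: {"type":"object","properties":{"targets":{"type":"array"},"force":{"type":"number"}},"required":["targets"]}

```bash
mkdir -p pics
cat > h.py <<'E'
import numpy as np, cv2
from bench import r
def K(n):
    c=r.calibration(n); f=192/np.tan(np.radians(c["fovy"])/2)
    return np.array([[f,0,c["cx"]],[0,f,c["cy"]],[0,0,1.]]),np.array(c["dist"],float),np.array(c["view"],float)
def world(n,pts,z):
    """z: array of depths"""
    k,d,V=K(n); u=cv2.undistortPoints(np.array(pts,float).reshape(-1,1,2),k,d)[:,0]
    p=np.c_[u,np.ones(len(u))]*np.array(z)[:,None]; Vi=np.linalg.inv(V)
    return p@Vi[:3,:3].T+Vi[:3,3]
def atz(n,pts,h):
    a=world(n,pts,np.ones(len(pts))*.5);b=world(n,pts,np.ones(len(pts)))
    t=(h-a[:,2])/(b[:,2]-a[:,2]); return a+(b-a)*t[:,None]
E
python3 - <<'E'
from h import *
for n in("scene","top"):
    im,d=r.grab_frame(n); np.savez(n+"0.npz",im=im,d=d)
    cv2.imwrite(f"pics/{n}0.png",cv2.resize(im[:,:,::-1],None,fx=1.5,fy=1.5))
print(r.read_state())
E
```

```text
{'clock': 0.1, 'q': array([-1.21210828,  0.47772273,  0.02234894,  1.55632898, -0.01149283,
        1.1092769 , -0.08311235]), 'qvel': array([-0.00126142, -0.00154862,  0.0008665 , -0.00360052, -0.00025983,
        0.00029572, -0.00047712]), 'joint_torque': array([ 5.63656053e-03, -5.97757387e+01,  1.61457270e+00, -2.81954134e+01,
        1.28987824e-02,  5.02089752e-03, -2.99480530e-05]), 'tool_pos': array([0.30354567, 0.60232054, 0.23042947]), 'orientation': array([ 2.31278082e-01,  9.72887354e-01, -7.94181913e-04, -1.24151028e-04]), 'ft_force': array([-0.63265657,  0.69517546, -0.94896763]), 'torque': array([ 0.01785901,  0.00520404, -0.04184303]), 'opening': 0.9982101277139935}
```

View pics/scene0.png

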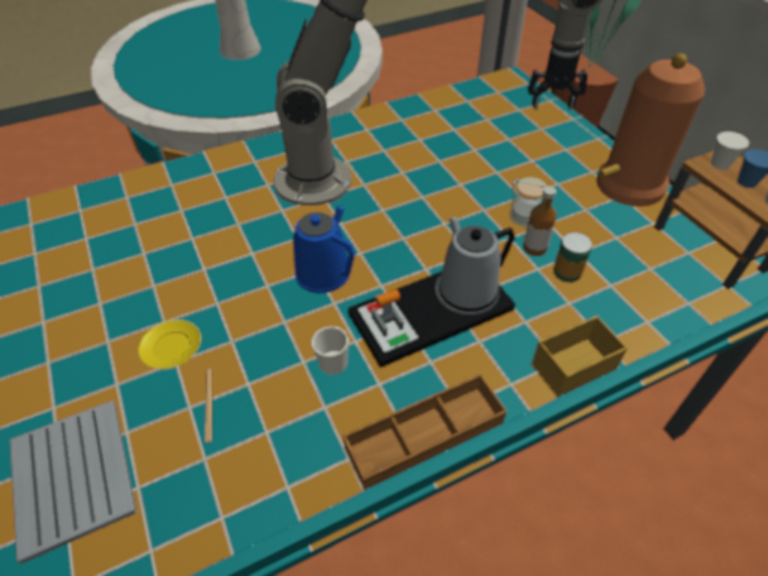

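View pics/top0.png

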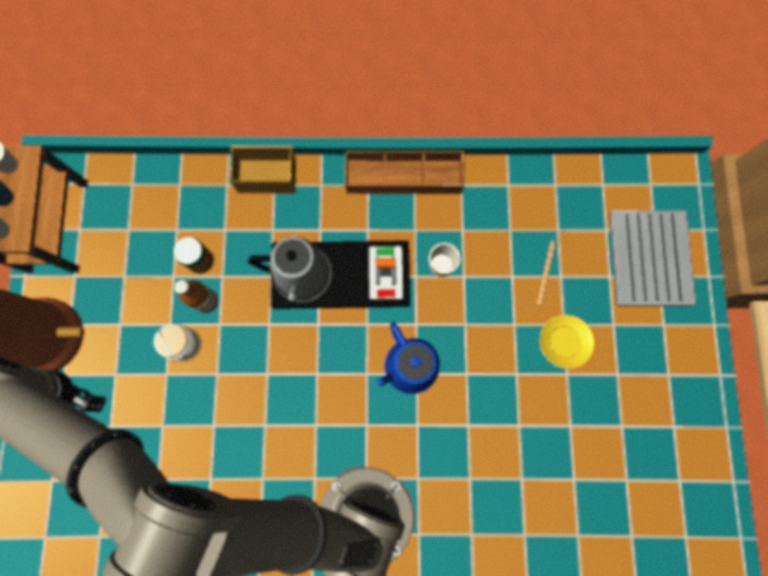

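The scene shows the stand with the steel kettle at (470,270) and the orange bar at (387,298). In the top view the bar is at (385,263), the green mark at (385,251) and the red mark at (385,294). 

Things that could be mistaken for the bar or kettle are the orange tiles (flat), the blue kettle at top (412,365) and the wooden trays at top (262,168) and (405,172). I choose the orange bar between the grey cheeks on the black slab, and check it in a close crop.

Run:
```python
from h import *
z=np.load("top0.npz"); im,d=z["im"],z["d"]
c=im[150:215,170:285,::-1]; cv2.imwrite("pics/c1.png",cv2.resize(c,None,fx=6.5,fy=6.5,interpolation=cv2.INTER_CUBIC))
vv,uu=np.mgrid[0:384,0:512]; pts=np.c_[uu.ravel(),vv.ravel()]
W=world("top",pts,d.ravel()).reshape(384,512,3)
ok=d>0
hsv=cv2.cvtColor(im,cv2.COLOR_RGB2HSV)
# slab: dark and z 20-40mm
m=ok&(abs(W[...,2]-.03)<.008)&(hsv[...,2]<60)&(uu>170)&(uu<285)&(vv>150)&(vv<215)
xy=W[m][:,:2].astype(np.float32); print(len(xy),"slab rect",cv2.minAreaRect(xy),xy.min(0),xy.max(0))
m2=ok&(hsv[...,0]<18)&(hsv[...,1]>150)&(W[...,2]>.09)&(W[...,2]<.15)&(uu>240)&(uu<275)&(vv>160)&(vv<205)
print("bar",m2.sum(),W[m2].mean(0),W[m2].min(0),W[m2].max(0),uu[m2].min(),uu[m2].max(),vv[m2].min(),vv[m2].max())
for n,lo,hi in(("red",0,6),("green",45,80)):
    mm=ok&(hsv[...,0]>=lo)&(hsv[...,0]<=hi)&(hsv[...,1]>140)&(uu>240)&(uu<275)&(vv>160)&(vv<205)&(W[...,2]<.06)
    print(n,mm.sum(),W[mm].mean(0) if mm.sum() else 0)
# tall objects
for n,(a,b,e,f) in dict(blue=(250,295,215,262),kettle=(165,225,155,205),cup=(280,310,155,190)).items():
    s=W[e:f,a:b][ (W[e:f,a:b,2]>.05)&ok[e:f,a:b]]; print(n,s.min(0),s.max(0))
```

```text
1739 slab rect ((0.611480712890625, 0.07058046758174896), (0.17743735015392303, 0.3610069751739502), 0.7661537528038025) [ 0.52073383 -0.11007816] [0.7008161  0.25026864]
bar 67 [ 0.61436262 -0.04789781  0.13516485] [ 0.60449648 -0.06810973  0.12111003] [ 0.62400668 -0.0271816   0.14475001] 251 262 173 178
red 53 [ 0.55966227 -0.05034462  0.03279448]
green 32 [ 0.6734939  -0.04886553  0.03385242]
blue [ 0.30320628 -0.18087346  0.05065122] [ 0.46565419 -0.02771849  0.19631848]
kettle [0.51175018 0.10175221 0.05016924] [0.67007389 0.284165   0.23372258]
cup [ 0.60190672 -0.23861833  0.05009465] [ 0.67988075 -0.16127673  0.09081162]
```

View pics/c1.png

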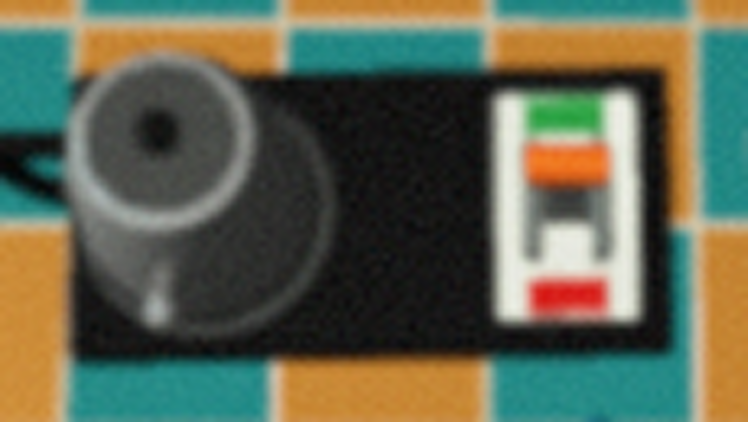

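The crop shows the orange bar at crop (567,163), green mark (563,115) and red mark (568,297), all on the white plate of the black slab. The bar is at about (0.614, -0.048) and the stand's yaw is about 0.013 rad, which puts the nominal hinge at x≈0.613. This is consistent.

First I rise, line the tool's x up with the stand's x, and cross over the kettle with shut fingers.

{"fn": "drive_tool", "kwargs": {
  "targets": [0,0,-0.16,0,0,-35,0,0,0,-0.16,0,0,-35,0,0,0,-0.165,0,0,-35,0,0,0,0,-22,-40,0,0,0,0,0,-22,-40,0,0,0,0,0,-22,-40,0,0,0,0,0,-22,-40,0,0,0,0,0,-22,-40,0,0,0,0,0,-22,-40,0,0,0,0,0,-22,-40,0,0,0,0,0,0,0,0,0],
  "force": 20
}}

```text
clock: 1.48
tool_pos: [0.4652, 0.3212, 0.3361]
orientation: [-0.005, 1.0, -0.001, 0.0]
ft_force: [-0.1, 0.8, -0.5]
opening: 0.002
```

{"fn": "drive_tool", "kwargs": {
  "targets": [0,0,0,-22,-41.3,0,0,0,0,0,-22,-41.3,0,0,0,0,0,-22,-41.3,0,0,0,0,0,-22,-41.3,0,0,0,0,0,-22,-41.3,0,0,0,0,0,-22,-41.3,0,0,0,0,0,-22,-41.3,0,0,0,0,0,-22,-41.3,0,0,0,0,0,-22,-41.3,0,0,0,0,0,0,0,50,0,0,0,0,0,0,40,0,0,0,0,0,0,0,0]
}}

```text
clock: 2.98
tool_pos: [0.6653, -0.0408, 0.2424]
orientation: [-0.01, 1.0, 0.0, -0.004]
ft_force: [0.5, 0.1, 0.2]
opening: 0.003
```

Run:
```python
from h import *
im,d=r.grab_frame("scene")
cv2.imwrite("pics/s2.png",cv2.resize(im[100:250,190:370,::-1],None,fx=4,fy=4,interpolation=cv2.INTER_CUBIC))
s=r.read_state();print(s["tool_pos"],s["orientation"],s["q"],s["ft_force"])
```

```text
[ 0.66697539 -0.0411476   0.24534895] [-9.77730099e-03  9.99951087e-01  1.84865113e-04 -1.48091994e-03] [-0.21423095  0.46319776  0.25923845  1.56830791 -0.12731933  1.12966947
  1.6640183 ] [ 0.63956711 -0.09614915  1.20505854]
```

View pics/s2.png

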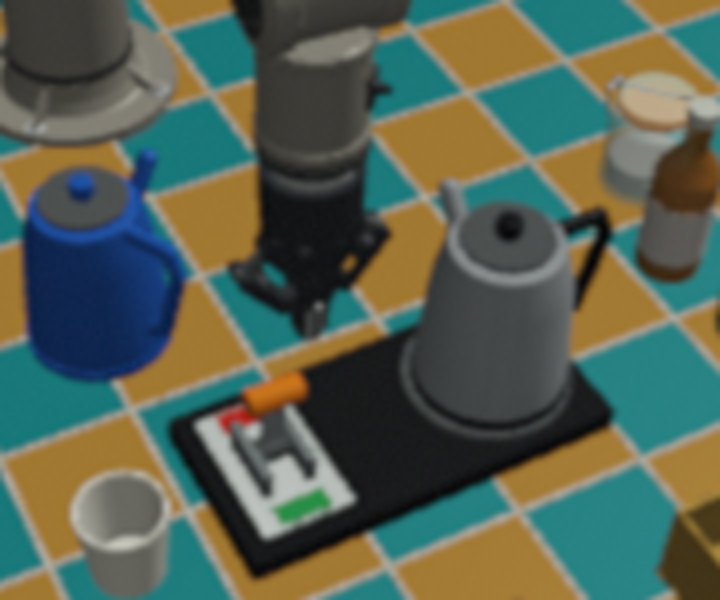

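The picture shows the shut fingers hanging clear at crop (313,325), above the +x side. The bar is at (275,393), the red mark behind it and the green mark at (302,507). Kettle and cup are clear. Now I go down on the on side of the bar.

{"fn": "drive_tool", "kwargs": {
  "targets": [0,0,0,0,-7,40,0,0,0,0,0,0,40,0,0,0,0,0,0,40,0,0,0,0,0,0,23,0,0,0,0,0,0,0,0,0,0,0,0,0,0,0]
}}

```text
clock: 3.78
tool_pos: [0.6696, -0.0492, 0.1059]
orientation: [-0.009, 1.0, 0.0, 0.002]
ft_force: [0.3, -0.5, 1.5]
opening: 0.002
```

Run:
```python
from h import *
im,d=r.grab_frame("top")
cv2.imwrite("pics/t3.png",cv2.resize(im[140:230,170:310,::-1],None,fx=5,fy=5,interpolation=cv2.INTER_CUBIC))
s=r.read_state();print(s["tool_pos"],s["orientation"],s["ft_force"],s["clock"])
```

```text
[ 0.66952039 -0.04928637  0.10586552] [-9.20326704e-03  9.99955636e-01  3.97139472e-05  2.00583127e-03] [-0.83724152  0.38195285 -0.17328861] 3.825
```

View pics/t3.png

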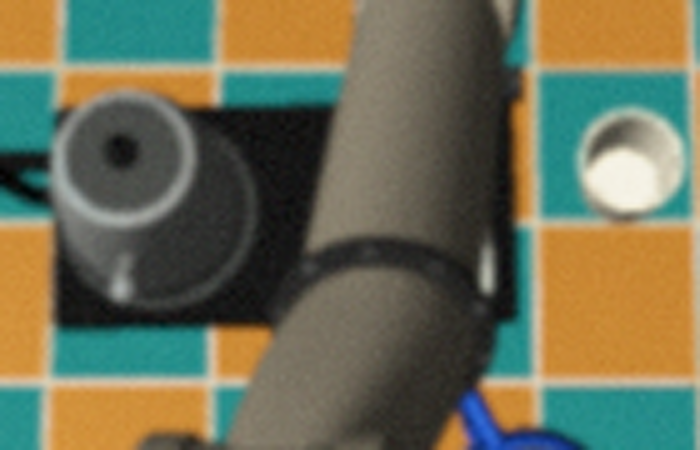

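{"fn": "drive_tool", "kwargs": {
  "targets": [0,0,0,12,0,5,0,0,0,0,10,0,0,0,0,0,0,4,0,0,0,0,0,0,4,0,0,0,0,0,0,4,0,0,0,0,0,0,0,0,0,0]
}}

```text
clock: 4.58
tool_pos: [0.6346, -0.05, 0.0987]
orientation: [-0.009, 1.0, -0.0, 0.001]
ft_force: [4.9, -0.0, -1.7]
opening: -0.004
```

{"fn": "drive_tool", "kwargs": {
  "targets": [0,0,0,4,0,0,0,0,0,0,4,0,0,0,0,0,0,3,0,0,0,0,0,0,0,0,0,0]
}}

```text
clock: 5.08
tool_pos: [0.6238, -0.0501, 0.0983]
orientation: [-0.009, 1.0, -0.0, 0.001]
ft_force: [6.4, -0.2, -4.8]
opening: -0.001
```

```bash
cat > s.py <<'E'
from h import *
a=[]
s=r.read_state();print(s["clock"],s["tool_pos"],s["ft_force"],s["orientation"])
E
python3 s.py
```

```text
5.075 [ 0.62378942 -0.05011827  0.09833585] [ 6.41557517 -0.19333869 -4.77673055] [-9.18033336e-03  9.99957248e-01 -6.44317331e-05  1.10455621e-03]
```

{"fn": "drive_tool", "kwargs": {
  "targets": [0,0,0,3,0,0,0,0,0,0,3,0,0,0,0,0,0,3,0,0,0,0,0,0,0,0,0,0]
}}

```text
clock: 5.58
tool_pos: [0.6156, -0.0502, 0.0985]
orientation: [-0.009, 1.0, -0.0, 0.002]
ft_force: [8.2, -1.0, -6.2]
opening: -0.003
```

{"fn": "drive_tool", "kwargs": {
  "targets": [0,0,0,2,0,0,0,0,0,0,2,0,0,0,0,0,0,0,0,0,0]
}}

```text
clock: 5.95
tool_pos: [0.6122, -0.0502, 0.0986]
orientation: [-0.009, 1.0, -0.0, 0.002]
ft_force: [9.6, 0.3, -7.4]
opening: 0.0
```

{"fn": "drive_tool", "kwargs": {
  "targets": [0,0,0,1.5,0,1,0,0,0,0,1.5,0,1,0,0,0,0,0,0,0,0]
}}

```text
clock: 6.32
tool_pos: [0.6095, -0.0503, 0.0973]
orientation: [-0.009, 1.0, -0.0, 0.003]
ft_force: [8.1, -0.9, -2.2]
opening: -0.003
```

{"fn": "drive_tool", "kwargs": {
  "targets": [0,0,0,1.5,0,1,0,0,0,0,0,0,0,0]
}}

```text
clock: 6.58
tool_pos: [0.6081, -0.0503, 0.0966]
orientation: [-0.009, 1.0, -0.0, 0.003]
ft_force: [7.2, 0.6, -0.3]
opening: 0.001
```

{"fn": "drive_tool", "kwargs": {
  "targets": [0,0,0,1.5,0,1,0,0,0,0,0,0,0,0]
}}

```text
clock: 6.82
tool_pos: [0.6067, -0.0504, 0.0959]
orientation: [-0.009, 1.0, 0.0, 0.003]
ft_force: [7.0, 0.3, 2.3]
opening: 0.005
```

{"fn": "drive_tool", "kwargs": {
  "targets": [0,0,0,1.5,0,0.5,0,0,0,0,0,0,0,0]
}}

```text
clock: 7.08
tool_pos: [0.6054, -0.0504, 0.0953]
orientation: [-0.009, 1.0, -0.0, 0.003]
ft_force: [7.5, -0.4, 1.0]
opening: 0.002
```

{"fn": "drive_tool", "kwargs": {
  "targets": [0,0,0,1.5,0,0.5,0,0,0,0,0,0,0,0]
}}

```text
clock: 7.32
tool_pos: [0.6041, -0.0504, 0.0948]
orientation: [-0.009, 1.0, -0.0, 0.003]
ft_force: [8.6, -0.4, -0.2]
opening: -0.001
```

{"fn": "drive_tool", "kwargs": {
  "targets": [0,0,0,1.5,0,0.5,0,0,0,0,0,0,0,0]
}}

```text
clock: 7.58
tool_pos: [0.6028, -0.0504, 0.0942]
orientation: [-0.009, 1.0, -0.0, 0.004]
ft_force: [9.6, 0.1, -1.1]
opening: 0.002
```

{"fn": "drive_tool", "kwargs": {
  "targets": [0,0,0,1.5,0,0.6,0,0,0,0,0,0,0,0]
}}

```text
clock: 7.82
tool_pos: [0.6015, -0.0504, 0.0936]
orientation: [-0.009, 1.0, -0.0, 0.004]
ft_force: [10.5, 0.6, -2.0]
opening: -0.0
```

{"fn": "drive_tool", "kwargs": {
  "targets": [0,0,0,1.5,0,0.6,0,0,0,0,0,0,0,0]
}}

```text
clock: 8.07
tool_pos: [0.6006, -0.0504, 0.0931]
orientation: [-0.009, 1.0, -0.0, 0.004]
ft_force: [11.2, -0.1, -4.2]
opening: 0.0
```

{"fn": "drive_tool", "kwargs": {
  "targets": [0,0,0,1.5,0,0.6,0,0,0,0,0,0,0,0]
}}

```text
clock: 8.32
tool_pos: [0.6002, -0.0504, 0.0929]
orientation: [-0.009, 1.0, -0.0, 0.005]
ft_force: [14.2, 0.3, -4.1]
opening: 0.001
```

{"fn": "drive_tool", "kwargs": {
  "targets": [0,0,0,1,0,0,0,0,0,0,0,0,0,0]
}}

```text
clock: 8.57
tool_pos: [0.6, -0.0504, 0.093]
orientation: [-0.009, 1.0, -0.0, 0.006]
ft_force: [15.5, -0.1, -6.0]
opening: -0.004
```

{"fn": "drive_tool", "kwargs": {
  "targets": [0,0,0,0.5,0,0,0,0,0,0,0,0,0,0]
}}

```text
clock: 8.82
tool_pos: [0.5999, -0.0504, 0.093]
orientation: [-0.009, 1.0, -0.0, 0.007]
ft_force: [17.1, -0.6, -6.6]
opening: 0.002
```

At the stop, with about 17 N. I trim to about 18.5 N and hold.

{"fn": "drive_tool", "kwargs": {
  "targets": [0,0,0,0.5,0,0,0,0,0,0,0,0,0,0,0,0,0,0,0,0,0,0,0,0,0,0,0,0]
}}

```text
clock: 9.32
tool_pos: [0.5998, -0.0503, 0.093]
orientation: [-0.01, 1.0, -0.0, 0.007]
ft_force: [17.9, -0.2, -7.9]
opening: 0.001
```

{"fn": "drive_tool", "kwargs": {
  "targets": [0,0,0,0,0,0,0,0,0,0,0,0,0,0,0,0,0,0,0,0,0,0,0,0,0,0,0,0,0,0,0,0,0,0,0,0,0,0,0,0,0,0]
}}

```text
clock: 10.07
tool_pos: [0.5998, -0.0504, 0.093]
orientation: [-0.01, 1.0, -0.0, 0.007]
ft_force: [18.9, 0.9, -8.5]
opening: 0.002
```

{"fn": "drive_tool", "kwargs": {
  "targets": [0,0,0,0,0,0,0,0,0,0,0,0,0,0,0,0,0,0,0,0,0,0,0,0,0,0,0,0,0,0,0,0,0,0,0,0,0,0,0,0,0,0]
}}

```text
clock: 10.82
tool_pos: [0.5998, -0.0504, 0.093]
orientation: [-0.009, 1.0, -0.0, 0.007]
ft_force: [18.5, -0.5, -7.3]
opening: -0.004
```

The off stop was held for about 2 s at about 18.4 N. The hinge works out at x≈0.612. Now I back off, hop over the bar and stop above its off side, checking the clearance to the blue kettle's spout.

{"fn": "drive_tool", "kwargs": {
  "targets": [0,0,0,-10,0,0,0,0,0,0,-12,0,0,0,0,0,0,0,0,-40,0,0,0,0,0,0,-40,0,0,0,0,0,0,-25,0,0,0,0,30,0,0,0,0,0,0,30,0,0,0,0,0,0,16,0,0,0,0,0,0,0,0,0,0,0,0,0,0,0,0,0]
}}

```text
clock: 12.08
tool_pos: [0.5397, -0.0515, 0.1961]
orientation: [-0.009, 1.0, -0.0, 0.0]
ft_force: [-0.2, 0.3, 0.0]
opening: -0.0
```

```bash
python3 s.py
python3 - <<'E'
from h import *
im,d=r.grab_frame("scene")
cv2.imwrite("pics/s4.png",cv2.resize(im[100:250,190:370,::-1],None,fx=4,fy=4,interpolation=cv2.INTER_CUBIC))
z=np.load("top0.npz"); d0=z["d"]
vv,uu=np.mgrid[0:384,0:512]; W=world("top",np.c_[uu.ravel(),vv.ravel()],d0.ravel()).reshape(384,512,3)
s=W[205:262,245:300]; m=(s[...,2]>.14)&(s[...,2]<.25); p=s[m]; o=np.argsort(-p[:,0])[:5]; print(p[o])
E
```

```text
12.075 [ 0.53973415 -0.05154742  0.1961318 ] [-0.18426978  0.26189978  0.01012821] [-9.27773118e-03  9.99956894e-01 -2.98846484e-05  3.64383615e-04]
[[ 0.46538103 -0.0708728   0.14114629]
 [ 0.46504747 -0.06720105  0.14356794]
 [ 0.46034831 -0.0634181   0.15147677]
 [ 0.45964191 -0.06688468  0.15675012]
 [ 0.45928074 -0.070389    0.15945328]]
```

View pics/s4.png

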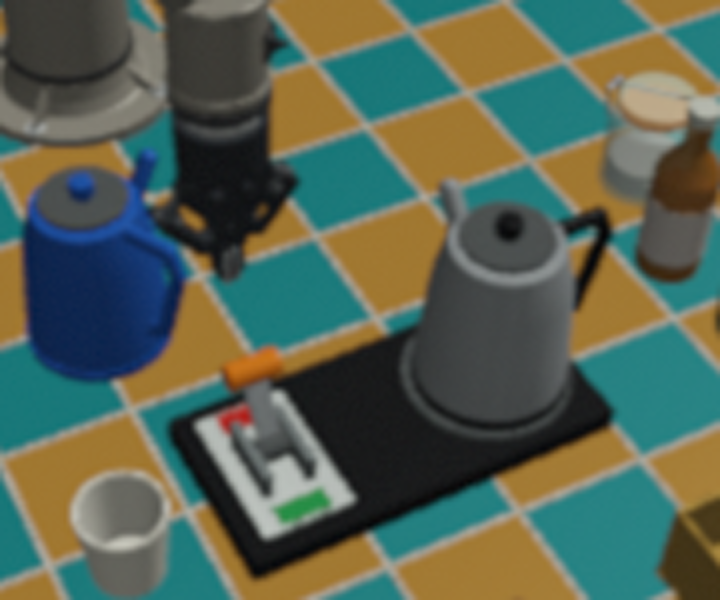

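The lever sits at the off side, with the bar at (252,367) over the red mark. The tool is above its off side, about 12 mm clear of the bar and about 30 mm clear of the blue kettle. I go down and start the throw.

{"fn": "drive_tool", "kwargs": {
  "targets": [0,0,0,0,0,30,0,0,0,0,0,0,30,0,0,0,0,0,0,30,0,0,0,0,0,0,5,0,0,0,0,0,0,0,0]
}}

```text
clock: 12.75
tool_pos: [0.5393, -0.0518, 0.1012]
orientation: [-0.009, 1.0, -0.0, 0.0]
ft_force: [-0.2, 0.1, -0.2]
opening: 0.002
```

{"fn": "drive_tool", "kwargs": {
  "targets": [0,0,0,-4,0,0,0,0,0,0,-4,0,0,0,0,0,0,-3,0,0,0,0,0,0,-3,0,0,0,0,0,0,0,0,0,0]
}}

```text
clock: 13.38
tool_pos: [0.553, -0.0514, 0.101]
orientation: [-0.009, 1.0, -0.0, 0.0]
ft_force: [0.5, -1.2, -0.7]
opening: 0.001
```

{"fn": "drive_tool", "kwargs": {
  "targets": [0,0,0,-2,0,0,0,0,0,0,-2,0,-0.5,0,0,0,0,-2,0,-1,0,0,0,0,0,0,0,0]
}}

```text
clock: 13.88
tool_pos: [0.5587, -0.0514, 0.1025]
orientation: [-0.009, 1.0, -0.0, -0.0]
ft_force: [-2.3, 0.3, 1.7]
opening: -0.002
```

{"fn": "drive_tool", "kwargs": {
  "targets": [0,0,0,-2,0,-1,0,0,0,0,-2,0,-1,0,0,0,0,-2,0,-0.8,0,0,0,0,0,0,0,0]
}}

```text
clock: 14.38
tool_pos: [0.5649, -0.0513, 0.1052]
orientation: [-0.009, 1.0, -0.0, 0.0]
ft_force: [-1.3, -0.4, -1.0]
opening: 0.002
```

{"fn": "drive_tool", "kwargs": {
  "targets": [0,0,0,0,0,4,0,0,0,0,-2,0,0,0,0,0,0,-2,0,0,0,0,0,0,0,0,0,0]
}}

```text
clock: 14.88
tool_pos: [0.5689, -0.0512, 0.1014]
orientation: [-0.009, 1.0, 0.0, 0.0]
ft_force: [-3.5, -1.1, 2.3]
opening: -0.002
```

Contact is light, so I check with a picture that the finger is on the bar.

Run:
```python
from h import *
im,d=r.grab_frame("scene")
cv2.imwrite("pics/s5.png",cv2.resize(im[150:250,210:310,::-1],None,fx=6,fy=6,interpolation=cv2.INTER_CUBIC))
```

```text
(no output)
```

View pics/s5.png

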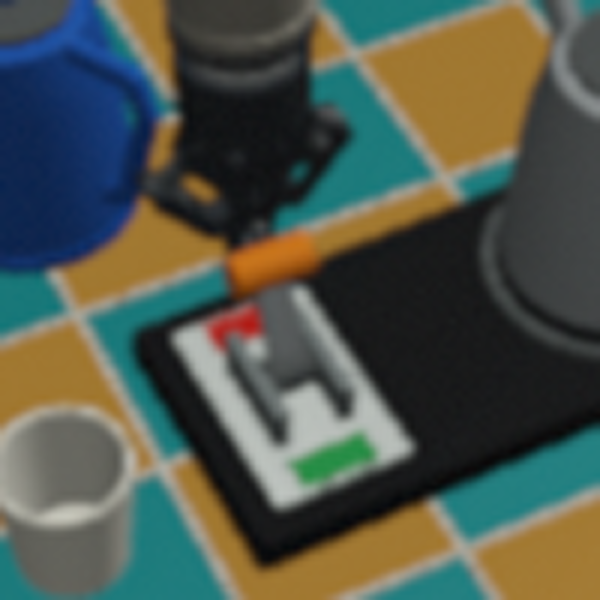

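The fingers are right behind the bar's middle at (258,235) and the bar at (272,260) is moving with them. I continue.

{"fn": "drive_tool", "kwargs": {
  "targets": [0,0,0,-3,0,-0.5,0,0,0,0,-3,0,-0.5,0,0,0,0,-3,0,-0.5,0,0,0,0,-3,0,-0.3,0,0,0,0,0,0,0,0]
}}

```text
clock: 15.55
tool_pos: [0.5811, -0.051, 0.1031]
orientation: [-0.009, 1.0, -0.0, 0.0]
ft_force: [-1.9, 0.7, 2.0]
opening: 0.0
```

{"fn": "drive_tool", "kwargs": {
  "targets": [0,0,0,-3,0,0,0,0,0,0,-3,0,0,0,0,0,0,-3,0,0,0,0,0,0,-3,0,0.3,0,0,0,0,0,0,0,0]
}}

```text
clock: 16.18
tool_pos: [0.593, -0.0507, 0.1027]
orientation: [-0.009, 1.0, -0.0, 0.0]
ft_force: [-3.4, 0.3, 1.6]
opening: 0.0
```

{"fn": "drive_tool", "kwargs": {
  "targets": [0,0,0,-3,0,0.5,0,0,0,0,-3,0,0.8,0,0,0,0,-3,0,0.8,0,0,0,0,0,0,0,0]
}}

```text
clock: 16.68
tool_pos: [0.602, -0.0506, 0.1006]
orientation: [-0.009, 1.0, -0.0, 0.0]
ft_force: [-4.1, -0.3, 2.3]
opening: -0.005
```

{"fn": "drive_tool", "kwargs": {
  "targets": [0,0,0,-3,0,0.8,0,0,0,0,-3,0,0.8,0,0,0,0,-2,0,0.8,0,0,0,0,0,0,0,0]
}}

```text
clock: 17.18
tool_pos: [0.6097, -0.0504, 0.0982]
orientation: [-0.009, 1.0, -0.0, -0.0]
ft_force: [-4.7, -0.6, 2.4]
opening: -0.0
```

{"fn": "drive_tool", "kwargs": {
  "targets": [0,0,0,-2,0,0.8,0,0,0,0,-2,0,0.8,0,0,0,0,0,0,0,0]
}}

```text
clock: 17.55
tool_pos: [0.6136, -0.0503, 0.0967]
orientation: [-0.009, 1.0, 0.0, -0.0]
ft_force: [-4.6, -0.5, 3.5]
opening: -0.002
```

{"fn": "drive_tool", "kwargs": {
  "targets": [0,0,0,-1.5,0,0.7,0,0,0,0,-1.5,0,0.7,0,0,0,0,0,0,0,0]
}}

```text
clock: 17.92
tool_pos: [0.6165, -0.0503, 0.0953]
orientation: [-0.009, 1.0, 0.0, -0.0]
ft_force: [-5.9, -0.5, 3.0]
opening: 0.001
```

{"fn": "drive_tool", "kwargs": {
  "targets": [0,0,0,-1.5,0,0.5,0,0,0,0,-1.5,0,0.5,0,0,0,0,0,0,0,0]
}}

```text
clock: 18.3
tool_pos: [0.6193, -0.0503, 0.0942]
orientation: [-0.009, 1.0, 0.0, -0.0]
ft_force: [-5.7, 0.1, 3.2]
opening: 0.002
```

{"fn": "drive_tool", "kwargs": {
  "targets": [0,0,0,-1.5,0,0.5,0,0,0,0,-1.5,0,0.5,0,0,0,0,0,0,0,0]
}}

```text
clock: 18.68
tool_pos: [0.622, -0.0502, 0.093]
orientation: [-0.009, 1.0, 0.0, -0.001]
ft_force: [-5.8, -0.6, 3.7]
opening: -0.002
```

{"fn": "drive_tool", "kwargs": {
  "targets": [0,0,0,-1.5,0,0.5,0,0,0,0,0,0,0,0]
}}

```text
clock: 18.92
tool_pos: [0.6233, -0.0502, 0.0924]
orientation: [-0.009, 1.0, 0.0, -0.001]
ft_force: [-5.7, 0.0, 2.2]
opening: 0.001
```

{"fn": "drive_tool", "kwargs": {
  "targets": [0,0,0,-1.5,0,0.2,0,0,0,0,0,0,0,0]
}}

```text
clock: 19.18
tool_pos: [0.6244, -0.0502, 0.0919]
orientation: [-0.009, 1.0, 0.0, -0.001]
ft_force: [-6.6, -0.3, 2.0]
opening: 0.001
```

{"fn": "drive_tool", "kwargs": {
  "targets": [0,0,0,-1.5,0,0.2,0,0,0,0,0,0,0,0]
}}

```text
clock: 19.42
tool_pos: [0.6254, -0.0502, 0.0914]
orientation: [-0.009, 1.0, 0.0, -0.002]
ft_force: [-6.7, -0.9, 1.8]
opening: 0.002
```

{"fn": "drive_tool", "kwargs": {
  "targets": [0,0,0,-1.5,0,0.2,0,0,0,0,0,0,0,0]
}}

```text
clock: 19.68
tool_pos: [0.6264, -0.0502, 0.0909]
orientation: [-0.009, 1.0, 0.0, -0.002]
ft_force: [-7.6, -0.3, 0.8]
opening: 0.001
```

{"fn": "drive_tool", "kwargs": {
  "targets": [0,0,0,-1.5,0,0,0,0,0,0,0,0,0,0]
}}

```text
clock: 19.92
tool_pos: [0.627, -0.0502, 0.0906]
orientation: [-0.009, 1.0, 0.0, -0.003]
ft_force: [-11.1, -0.1, 1.0]
opening: 0.004
```

{"fn": "drive_tool", "kwargs": {
  "targets": [0,0,0,-1.5,0,0,0,0,0,0,0,0,0,0]
}}

```text
clock: 20.18
tool_pos: [0.6275, -0.0502, 0.0904]
orientation: [-0.009, 1.0, 0.0, -0.004]
ft_force: [-12.4, -0.8, 3.6]
opening: 0.001
```

{"fn": "drive_tool", "kwargs": {
  "targets": [0,0,0,-1.5,0,0,0,0,0,0,0,0,0,0]
}}

```text
clock: 20.42
tool_pos: [0.628, -0.0502, 0.0901]
orientation: [-0.009, 1.0, 0.0, -0.005]
ft_force: [-14.5, -0.6, 3.9]
opening: 0.001
```

{"fn": "drive_tool", "kwargs": {
  "targets": [0,0,0,-1.5,0,0,0,0,0,0,0,0,0,0]
}}

```text
clock: 20.68
tool_pos: [0.6285, -0.0502, 0.0898]
orientation: [-0.009, 1.0, 0.0, -0.006]
ft_force: [-17.3, -1.1, 4.1]
opening: -0.002
```

{"fn": "drive_tool", "kwargs": {
  "targets": [0,0,0,-1,0,0,0,0,0,0,0,0,0,0]
}}

```text
clock: 20.92
tool_pos: [0.6288, -0.0502, 0.0897]
orientation: [-0.009, 1.0, 0.0, -0.007]
ft_force: [-19.2, -0.4, 5.4]
opening: -0.001
```

Now about 19 N against the on stop. I hold about 1.5 s.

{"fn": "drive_tool", "kwargs": {
  "targets": [0,0,0,0,0,0,0,0,0,0,0,0,0,0,0,0,0,0,0,0,0,0,0,0,0,0,0,0]
}}

```text
clock: 21.42
tool_pos: [0.6288, -0.0502, 0.0897]
orientation: [-0.009, 1.0, 0.0, -0.007]
ft_force: [-19.4, -0.6, 5.2]
opening: 0.001
```

{"fn": "drive_tool", "kwargs": {
  "targets": [0,0,0,0,0,0,0,0,0,0,0,0,0,0,0,0,0,0,0,0,0,0,0,0,0,0,0,0,0,0,0,0,0,0,0,0,0,0,0,0,0,0,0,0,0,0,0,0,0]
}}

```text
clock: 22.3
tool_pos: [0.6288, -0.0502, 0.0897]
orientation: [-0.009, 1.0, 0.0, -0.007]
ft_force: [-19.3, -1.4, 5.2]
opening: 0.003
```

{"fn": "drive_tool", "kwargs": {
  "targets": [0,0,0,10,0,0,0,0,0,0,15,0,0,0,0,0,0,10,0,0,0,0,0,0,0,0,-30,0,0,0,0,0,0,-40,0,0,0,0,0,0,-45,0,0,0,0,0,0,-45,0,0,0,0,0,0,0,0,0,0,0,0,0,0,0]
}}

```text
clock: 23.42
tool_pos: [0.6005, -0.0504, 0.252]
orientation: [-0.009, 1.0, 0.0, 0.0]
ft_force: [-0.7, 0.0, -2.0]
opening: 0.003
```

```bash
python3 s.py
python3 - <<'E'
from h import *
im,d=r.grab_frame("scene")
z=np.load("scene0.npz")["im"]
a=np.vstack([np.hstack([z[90:270,90:420],]),np.hstack([im[90:270,90:420]])])
cv2.imwrite("pics/s6.png",cv2.resize(a[:,:,::-1],None,fx=1.66,fy=1.66))
cv2.imwrite("pics/s7.png",cv2.resize(im[150:250,210:310,::-1],None,fx=6,fy=6,interpolation=cv2.INTER_CUBIC))
df=cv2.absdiff(im,z).max(2); df=cv2.GaussianBlur(df,(5,5),0)
n,l,st,c=cv2.connectedComponentsWithStats((df>35).astype(np.uint8))
for q in st[1:]:
    if q[4]>12: print(q)
E
```

```text
23.425 [ 0.60046917 -0.05041336  0.25196241] [-0.7186981   0.03339932 -1.9924662 ] [-9.19085410e-03  9.99957731e-01  1.57010065e-04  1.97542707e-04]
[181   0  33  45 785]
[ 178    0   99  170 6007]
[375   0  23   6  97]
[373   3   6   6  21]
[242  15  13  23 120]
[ 351   17   41   56 1013]
[250 192  22  20 295]
```

View pics/s7.png

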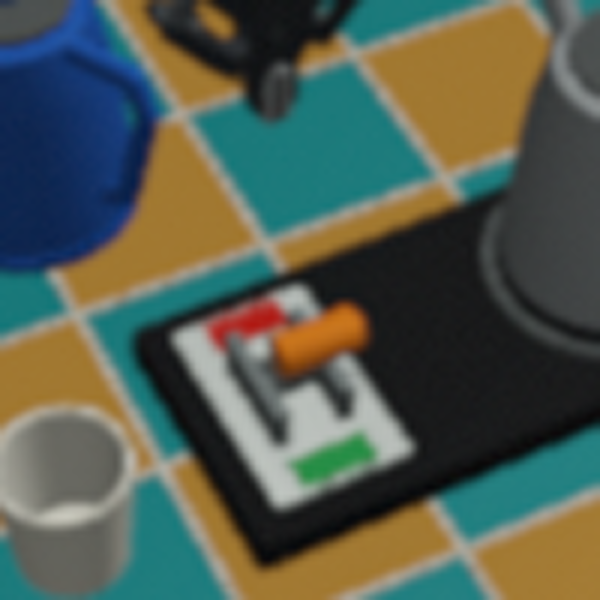

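View pics/s6.png

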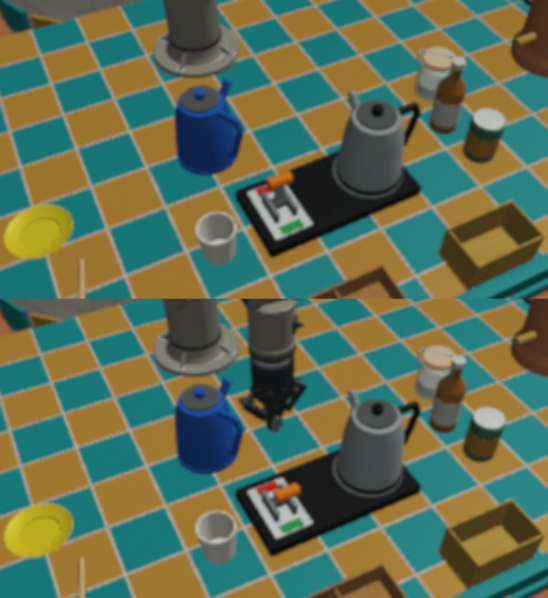

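Run:
```python
from h import *
print(atz("scene",[(263.5,206.3)],.116), "off-state", atz("scene",[(190+252/4,100+367/4)],.116))
```

```text
[[ 0.6488526  -0.04451108  0.116     ]] off-state [[ 0.57563925 -0.04794244  0.116     ]]
```

The bar moved from x≈0.576 to 0.649, a travel of 73 mm against the 72 mm expected, so it stands at the on stop. Nothing else in the picture changed. I hand it in.

```bash
python3 -c "
from bench import r
print(r.sign_off())"
```

```text
the job is handed in; nothing more can be done
None
```

The cutout is reset: the lever now stands at the on stop (green mark) with the gripper clear above it. The job was handed in at about 23.5 s.

- **Off stop:** I pressed the lever against it with about 18–19 N (about 20 N with the friction included) for roughly 2 s.
- **On stop:** I threw the lever over and pressed it home with about 19 N (about 20 N in all) for roughly 1.4 s.
- **Peak force:** the highest total force I read was about 21 N, under the 25 N limit. I only read it at the end of each move call, so a short peak in between would not show.

**Last checks:**
- In the pictures the bar went from x≈0.576 to x≈0.649. That is 73 mm of travel against the 72 mm expected between the stops.
- A before/after comparison of the scene picture showed changes only at the arm and the lever. The kettle, the blue kettle and the other things in view had not moved.
- While crossing from off to on, the force midway read lower than described, at 2–4 N instead of 5–7 N. A picture showed the fingers were on the bar and it was moving with them.
- The fingertips ended at 90 mm above the counter, not 100 mm, because I followed the bar down to cut the friction.

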